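# Read a stain jar behind the dust shutter

### The arm

A 6-joint arm with a two-finger parallel gripper is mounted at the origin on the work surface. World frame = base frame: x ahead of the robot, y to its left, z up, the work surface at z = 0. Lengths are in m, angles in rad, forces in N, time in s.
With the tool pointing down it reaches from about 0.325 to 0.9 m from the base axis. Payload 3.5 kg.
Tool frame: the origin (TCP) lies at the very end of the fingers, on their centre line; the grasp point (between the pads) lies 19 mm behind it; z points along the fingers, x is the direction in which the jaws open and shut, and the axes are right-handed (so a half turn about z gives the same grasp; the last joint's range is limited). The gripper opens to 85 mm and grips with 20 to 120 N. Pads are 22 mm wide; open, the fingers measure 114 mm over their backs; the gripper's body (76 mm by 85 mm) begins 54 mm behind the grasp point. The pads swing forward as they close: fully open they stand 13 mm farther back than shut.
Start: joints at [-1.291, 0.276, -0.026, 1.268, 0, 1.467], TCP at [0.233, -0.58, 0.231] pointing down, gripper open.
Joint ranges: [-3.12, 3.12], [-0.85, 1.88], [-1.08, 1.24], [-1.95, 2.15], [-1.57, 1.53], [-3.14, 3.14]. Speed limits (rad/s): [2.57, 2.57, 3.14, 3.14, 3.14, 3.14].

### API

Orientations are given as a rotation vector (axis times angle).
In Python, from station import robot gives the robot as it stands.
- The arm moves only by the shell command python3 -m handwheel 'ROWS'. ROWS is text: rows parted by semicolons, each of 7 numbers parted by spaces: the opening in per cent of the stroke, from 0 (shut) to 100 (fully open), then the shift along the world's x, y, z in cm, then the turn, a rotation vector about the world's x, y, z in degrees. In form: hand tx ty tz wx wy wz; .... A call has 1 to 20 rows; each row is the pose to reach, as a shift and turn from the pose commanded when the call began; what a row does not reach only later rows make up. A row lasts 1/12 s, in which the tool goes at most 41.7 mm and 7.16 degrees, less where a joint would pass 70% of its speed; a pose out of reach is approached as far as the arm can. A call with a gripper value outside its range is refused whole. The fingers move at their own pace and stop on an object; the grip force is fixed at half the most. Time passes only in rows, so rows that repeat a pose let the fingers close. It gives the time, the measured TCP pose, the force and the opening at its end, in the units of the state.
- robot.get_state(): the state, without advancing time (a new reading comes with each control period).
- robot.get_image(name): name is "side" or "top" or "wrist"; returns a dict with "image" (400x640x3 uint8, blue, green, red), "depth" (400x640 float32, m along the optical axis (not along the pixel's ray), 0 where there is no reading), "mtx" (3x3 intrinsics, pixels), "k1" (the pictures are not rectified: a ray, as slopes to the right and down, at radius r is drawn at 1 + k1 r^2 times it, then the intrinsics apply), "xyz" and "orientation" of the camera in the world; the wrist camera has in their place "mount" (4x4, takes a point from camera to tool coordinates, whose origin is the TCP and whose axes are the tool frame's). Camera axes: x right, y down, z forward; pixel columns grow to the right and rows downward; lengths in m; the calibration is good to about 2 mm. A picture is of the moment at which its call begins: read the wrist's pose just before it.
- robot.hand_in(): hands the job in, once; it reports no verdict.
The state is a dict: "time_s": time; "joint_pos": joint angles; "qd": joint speeds; "effort": joint torques, N m; "tool_pos": TCP position; "eef_rot": TCP orientation; "ft_force": force on the tool from outside, world axes, zero at the start; "wrist_torque": the same for the moment, N m; "gripper_width": finger opening in m.
Only numpy, scipy, OpenCV 4.12 (cv2) and the standard library are available. Lean on these libraries where they do the work, as an engineer would, in place of code of your own. Each camera call takes 0.05 s, during which the arm holds its last target. There are 200 camera calls.

### The job

Turn the grey stain jar in the reader's nest so that its barcode label squarely faces the reader's window, leaving it standing upright in the nest. Then take the yellow grip and pull the spring-loaded dust shutter out until its black pointer stands over the red clip, and finish while still holding it there with the gripper so that the reader can scan the jar. Leave the other things on the bench where they are.

Things in the scene. Friction and masses are not known exactly. Their poses are not given: they have to be found in the camera images.
- reader: Label reader, fixed on the bench. Origin on the bench under the middle of its window face; x points into the housing (away from the robot, turned by up to 0.3 rad), y along the shutter's travel (robot's left), z up. Blue housing: x 0..90, y -65..65, top at 100 mm. Rail left of it: x -20..12, y 65..260, top at 30 mm; white graduated ledge before the rail: x -60..-20, top at 20 mm.
- nest (a point): Centre of the round black nest on the reader's grey base plate, at reader x=-85, y=0, on the plate's top 8 mm above the bench. The nest's rim is 62 mm inside, 72 mm outside, its top 14 mm above the bench.
- window (a point): Centre of the scanner window, on the housing's front face: reader frame x=0, y=0, z=56 mm. The closed shutter blade covers it.
- jar: Grey stain jar, loose in the nest: 56 mm diameter, 90 mm tall, 0.2 to 0.45 kg. Origin at the centre of its underside (8 mm above the bench), z up; +x points to the white label with black bars on its side. An orange stripe on the lid runs from the centre to the rim on the label's side. It starts turned away from the window by at least 40 degrees either way. +x is to point at the window.
- label (a point): Middle of the jar's label: on the surface, 28 mm from the jar's axis along its +x, 45 mm above its underside.
- shutter (a joint): Travel of the dust shutter in m: 0 closed (against a stop), growing as it is pulled along the reader's +y; end stop at 0.080. A spring always pulls it shut: 4 N when closed, rising by 1 N per 10 mm (12 N at the end stop).
- grip (a point): Grip point on the shutter's yellow upright grip, a plate 14 mm thick along reader y, 30 mm wide along reader x, 49 to 115 mm above the bench. Point: mid-plane, 90 mm above the bench. With the shutter closed at reader x=-4, y=135 mm (63 mm clear of the housing). Under it a black carriage 36 x 34 mm, top at 49 mm, and a thin rod at 42 mm height to the blade.
- pointer (a point): Tip of the black pointer, moving with the shutter: a tooth 3 mm wide over the white ledge, at the grip's reader y, reader x=-40 mm, 35 mm above the bench. The shutter is at the mark when this point has the same reader y as the red clip.
- clip: Red clip fixed on the white ledge, the mark: 36 mm along reader x, 12 mm wide along reader y, 12 mm tall, top at 32 mm. Origin at the centre of its underside; axes parallel to the reader's. Set at 40 to 64 mm of shutter travel; the pointer stands over it within 6 mm either way.
- jar_green: Green jar, no label, 56 mm diameter, 90 mm tall, on the bench to the right of the reader. Origin at underside centre. Leave alone.
- jar_red: Brown-red jar, no label, 56 mm diameter, 90 mm tall, behind the reader. Origin at underside centre. Leave alone.
- mallet: Wooden mallet lying on the bench at the left: 260 mm long along its x, head 70 x 120 x 60 mm at its +x end. Origin on the bench at mid-length. Leave alone.
- chisel: Chisel lying at the right: 260 mm long along its x, wooden handle 28 mm thick to -x. Origin on the bench at mid-length. Leave alone.
- mug: Blue mug, 80 mm diameter, 90 mm tall, at the left behind the end of the rail. Origin at underside centre. Leave alone.
- offcut: Pale wood offcut 90 x 50 x 35 mm, near left. Origin at underside centre. Leave alone.

How it is judged:
By the outcome, as a careful person would: the job done as asked, in the order asked, and still so for the second after the job is handed in, while the arm keeps its last pose, push and grip.
It also fails if it takes over 67 s, if anything falls off the work surface, if the arm or the gripper's body presses on something with over 40 N, if the wrist force passes 120 N, or if a joint passes its speed limit or range.

## Working session

There is one attempt and no reset: what is moved stays moved. The work goes in short steps, Python scripts to look and compute and a shell command to move; the robot and the scene stay as the last step left them, time stands still between calls to the robot, and variables do not carry over. Pictures are saved under pics/ and viewed, about 8 in all and at most 12, crops included, and the job is handed in when it is done.

```bash
ls; mkdir -p pics; cat > h.py <<'E'
import numpy as np, cv2
from scipy.spatial.transform import Rotation as R
from station import robot
def cloud(name):
    s=robot.get_state(); d=robot.get_image(name)
    h,w=d["depth"].shape; u,v=np.meshgrid(np.arange(w),np.arange(h))
    k=np.array([d["k1"],0,0,0,0],float)
    p=cv2.undistortPoints(np.stack([u,v],-1).reshape(-1,1,2).astype(np.float64),np.array(d["mtx"],float),k).reshape(h,w,2)
    z=d["depth"]; c=np.dstack([p[...,0]*z,p[...,1]*z,z])
    if "mount" in d:
        M=np.array(d["mount"]); c=c@M[:3,:3].T+M[:3,3]
        Q=R.from_rotvec(s["eef_rot"]).as_matrix(); t=np.array(s["tool_pos"])
    else:
        o=np.array(d["orientation"]); Q=o if o.shape==(3,3) else R.from_rotvec(o).as_matrix() ; t=np.array(d["xyz"])
    c=c@Q.T+t; c[z==0]=np.nan
    return d["image"],c
E
python3 - <<'E'
from h import *
for n in("top","side"):
    d=robot.get_image(n); print(n,d["xyz"],d["orientation"],d["k1"])
    im,c=cloud(n); cv2.imwrite(f"pics/{n}0.png",im); np.save(f"{n}0.npy",c)
print(robot.get_state())
E
```

```text
pics
top [ 0.31731603 -0.03595562  1.79501316] [-2.18526955  2.13608284 -0.11611981] -0.006443607271133863
side [0.19386596 0.69088225 0.83703347] [-0.56343705  2.68882329 -1.14961756] -0.06315234747766414
{'time_s': 0.2, 'joint_pos': array([-1.29140082e+00,  2.76910612e-01, -2.72774862e-02,  1.26801185e+00,
        1.67428030e-05,  1.46736318e+00]), 'qd': array([ 0.00164978, -0.00266068,  0.00440406,  0.00197461,  0.0010966 ,
        0.00046486]), 'effort': array([ 7.80089595e-04, -4.45518816e+01,  2.95265883e+01,  1.13533001e-02,
       -7.16366708e-05, -6.35962152e-06]), 'tool_pos': array([ 0.23331333, -0.5793176 ,  0.23058208]), 'eef_rot': array([-2.60273517e+00,  1.75773359e+00,  1.67260665e-03]), 'ft_force': array([ 0.36377113, -1.19157769, -0.9051809 ]), 'wrist_torque': array([ 0.00876802,  0.01117853, -0.03427099]), 'gripper_width': 0.08523666222911842}
```

View pics/top0.png

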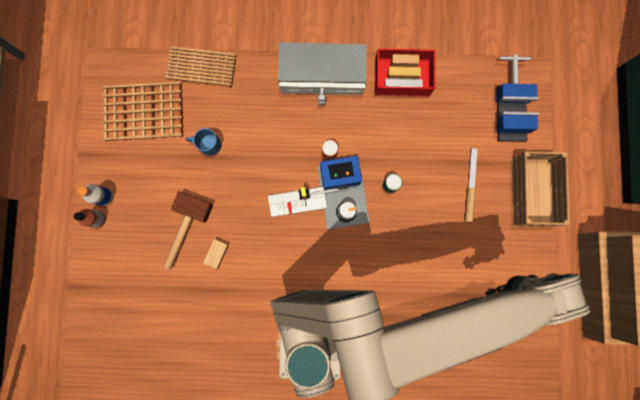

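View pics/side0.png

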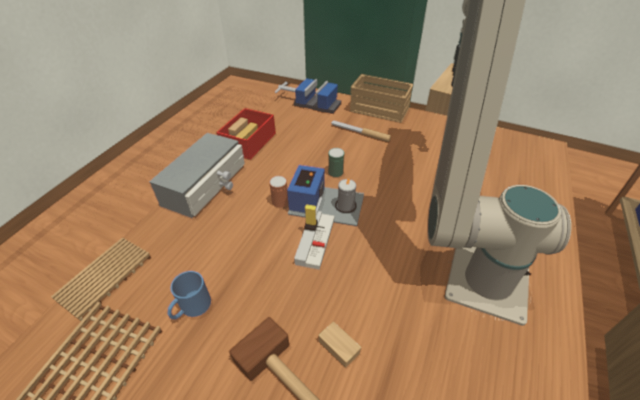

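The top view shows the jar lid at (347,210) with its stripe pointing right, the housing at (341,172), the grip at (304,192) and the clip at (290,208). Next I'll measure these.

```bash
cat > m.py <<'E'
from h import *
def measure(im,c,verbose=1):
    hsv=cv2.cvtColor(im,cv2.COLOR_BGR2HSV).astype(int); H,S,V=hsv[...,0],hsv[...,1],hsv[...,2]
    x,y,z=c[...,0],c[...,1],c[...,2]
    roi=(x>.35)&(x<.85)&(y>-.25)&(y<.3)
    out={}
    for n,m in dict(housing=(H>100)&(H<130)&(S>120)&(abs(z-.1)<.008),yellow=(H>20)&(H<35)&(S>130)&(V>110)&(z>.105)&(z<.125),
        clip=((H<8)|(H>172))&(S>150)&(V>110)&(z>.022)&(z<.042),ledge=(S<60)&(V>130)&(abs(z-.02)<.006),
        orange=(H>5)&(H<20)&(S>120)&(abs(z-.098)<.008),lid=(abs(z-.098)<.006)&(S<70)).items():
        m=m&roi; p=c[m]
        if len(p)<3: print(n,len(p)); continue
        out[n]=p; r=cv2.minAreaRect((p[:,:2]*1000).astype(np.float32))
        print(n,len(p),p.mean(0).round(4),"rect",np.round(r[0],1),np.round(r[1],1),round(r[2],1))
    return out
E
python3 - <<'E'
from m import *
for n in("top","side"):
    print(n); measure(cv2.imread(f"pics/{n}0.png"),np.load(f"{n}0.npy"))
E
```

```text
top
housing 659 [ 0.5864 -0.0905  0.0999] rect [590.1 -90.1] [ 90.2 128. ] 10.3
yellow 37 [0.5168 0.0336 0.1135] rect [517.1  33.7] [27.7 13.6] 2.1
clip 24 [0.4738 0.0832 0.0327] rect [471.6  83.7] [31.7  7.5] 3.1
ledge 659 [0.4854 0.0325 0.0201] rect [520.2 -14.7] [342.5 186.8] 83.4
orange 38 [ 0.5451 -0.1061  0.0991] rect [565.9 -80.5] [173.8 187.9] 72.6
lid 422 [ 0.5618 -0.0953  0.0983] rect [636.1 -64.8] [388.4 197.2] 39.1
side
housing 338 [ 0.5844 -0.0784  0.0996] rect [592.  -87.3] [ 82.5 122.3] 9.9
yellow 51 [0.5216 0.0369 0.1122] rect [522.   35.7] [27.8 13.7] 6.7
clip 35 [0.4761 0.0859 0.0312] rect [475.8  85.3] [31.1 10.8] 5.9
ledge 670 [0.4811 0.0628 0.0194] rect [495.9  58.1] [ 71.  198.6] 10.0
orange 26 [ 0.5425 -0.1201  0.1004] rect [ 566.8 -105.6] [207.5  54.8] 24.4
lid 304 [ 0.533  -0.0992  0.0982] rect [639.  -61.6] [387.  200.8] 39.9
```

```bash
python3 -m handwheel '100 6 12 8 0 0 0;100 6 12 8 0 0 0;100 6 12 8 0 0 0;100 6 12 8 0 0 0;100 23 46.8 12 0 0 0;100 23 46.8 12 0 0 0;100 23 46.8 12 0 0 0;100 23 46.8 12 0 0 0;100 23 46.8 12 0 0 0;100 23 46.8 12 0 0 0;100 23 46.8 12 0 0 0;100 23 46.8 12 0 0 0;100 23 46.8 12 0 0 0;100 23 46.8 12 0 0 0;100 23 46.8 12 0 0 0;100 23 46.8 12 0 0 0'
python3 - <<'E'
from m import *
print(np.round(robot.get_image("wrist")["mount"],3), robot.get_state()["joint_pos"].round(2))
im,c=cloud("wrist"); cv2.imwrite("pics/w1.png",im); np.save("w1.npy",c); measure(im,c)
E
```

```text
time_s: 1.53
tool_pos: [0.4635, -0.1111, 0.3512]
eef_rot: [2.605, -1.755, -0.0]
ft_force: [-0.5, 0.5, 0.8]
gripper_width: 0.0854
[[ 1.    -0.    -0.001 -0.   ]
 [ 0.001  0.947  0.321 -0.083]
 [ 0.001 -0.321  0.947 -0.143]
 [ 0.     0.     0.     1.   ]] [-0.37 -0.03 -0.13  1.47 -0.    2.39]
housing 5988 [ 0.5908 -0.0918  0.0999] rect [592.9 -90.1] [ 89.4 129.1] 10.4
yellow 348 [0.5215 0.033  0.1146] rect [521.1  33.6] [29.1 12.8] 9.3
clip 231 [0.4744 0.0828 0.0321] rect [474.  83.] [35.1 11.6] 10.4
ledge 3584 [0.4803 0.0539 0.0202] rect [480.5  54.7] [ 40.4 195.5] 10.5
orange 239 [ 0.5062 -0.1235  0.1008] rect [ 527.1 -117.9] [131.5  26.3] 11.0
lid 4553 [ 0.5589 -0.0963  0.1009] rect [ 561.2 -138.8] [188.  202.6] 33.6
```

View pics/w1.png

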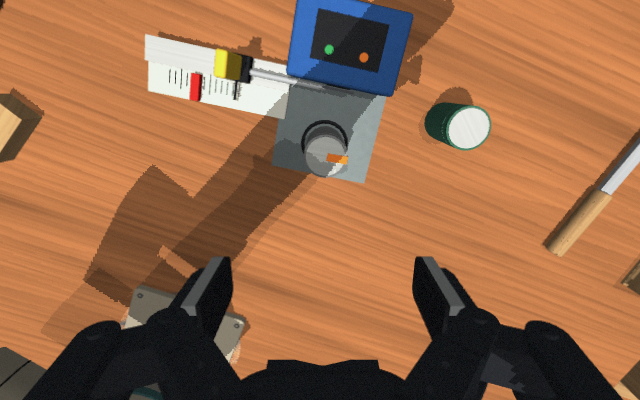

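The wrist view shows the jar at (325,155), its stripe running right to (345,160), the grip at (228,65) and the clip at (196,87). Reader yaw is about 10.4°. Next I'll fit the lid and stripe.

```bash
cat > jar.py <<'E'
from m import *
def jar(im,c,yaw=10.4,cen=(.4625,-.112)):
    hsv=cv2.cvtColor(im,cv2.COLOR_BGR2HSV).astype(int); H,S=hsv[...,0],hsv[...,1]
    near=(np.hypot(c[...,0]-cen[0],c[...,1]-cen[1])<.045)&(abs(c[...,2]-.099)<.006)
    p=(c[near][:,:2]*1000).astype(np.float32); (ctr,rad)=cv2.minEnclosingCircle(p)
    o=near&(H>4)&(H<25)&(S>120); q=c[o][:,:2]*1000
    dev=q.mean(0)-ctr; r=cv2.minAreaRect(q.astype(np.float32)); l=cv2.fitLine(q.astype(np.float32),cv2.DIST_L2,0,.01,.01).ravel()
    if l[:2]@dev<0:l[:2]*=-1
    print("lid",np.round(ctr,1),round(rad,1),"med",np.median(p,0),"z",c[near][:,2].mean().round(4),"stripe n",len(q),q.mean(0).round(1),"rect",r,
     "dir centre",np.degrees(np.arctan2(dev[1],dev[0])).round(1),"line",np.degrees(np.arctan2(l[1],l[0])).round(1),"target",yaw)
if __name__=="__main__": jar(cv2.imread("pics/w1.png"),np.load("w1.npy"))
E
python3 jar.py
python3 - <<'E'
from h import *
a=np.radians(10.4);x=np.array([np.cos(a),np.sin(a)]);y=np.array([-x[1],x[0]])
o=np.array([592.9,-90.1])-45*x
print("orig",o,"nest",o-85*x,"grip",o-4*x+135*y,"clip y",(np.array([474.,83])-o)@np.c_[x,y],"grip meas",(np.array([521.1,33.6])-o)@np.c_[x,y])
E
```

```text
lid [ 465.  -114.8] 28.0 med [ 465.76233 -114.16335] z 0.0985 stripe n 162 [ 467.7 -129.2] rect ((467.4828186035156, -129.400390625), (10.486112594604492, 26.457378387451172), 12.630478858947754) dir centre -79.2 line -77.0 target 10.4
orig [548.63928381 -98.22336154] nest [ 465.03570879 -113.56748888] grip [520.33491332  33.83671044] clip y [-40.69878384 191.71994797] grip meas [ -3.29021334 134.62906557]
```

```bash
python3 -m handwheel '100 0.15 -0.34 -4 0 0 0;100 0.15 -0.34 -8 0 0 0;100 0.15 -0.34 -12 0 0 0;100 0.15 -0.34 -16 0 0 0;100 0.15 -0.34 -19 0 0 0;100 0.15 -0.34 -22 0 0 0;100 0.15 -0.34 -24 0 0 0;100 0.15 -0.34 -26 0 0 0;100 0.15 -0.34 -28 0 0 0;100 0.15 -0.34 -29.6 0 0 0;100 0.15 -0.34 -29.6 0 0 0;100 0.15 -0.34 -29.6 0 0 0'
python3 -m handwheel '0 0 0 0 0 0 0;0 0 0 0 0 0 0;0 0 0 0 0 0 0;0 0 0 0 0 0 0;0 0 0 0 0 0 0;0 0 0 0 0 0 0;0 0 0 0 0 0 0;0 0 0 0 0 0 0;0 0 0 0 0 0 0;0 0 0 0 0 0 0'
```

```text
time_s: 2.63
tool_pos: [0.4634, -0.1159, 0.0545]
eef_rot: [2.601, -1.761, -0.004]
ft_force: [-0.0, -0.4, 0.1]
gripper_width: 0.0853
time_s: 3.47
tool_pos: [0.4661, -0.1156, 0.0569]
eef_rot: [-2.604, 1.758, -0.004]
ft_force: [-0.9, 0.3, 6.0]
gripper_width: 0.0543
```

```bash
python3 -m handwheel '0 0 0 0 0 0 5;0 0 0 0 0 0 10;0 0 0 0 0 0 15;0 0 0 0 0 0 20;0 0 0 0 0 0 25;0 0 0 0 0 0 30;0 0 0 0 0 0 35;0 0 0 0 0 0 40;0 0 0 0 0 0 45;0 0 0 0 0 0 50;0 0 0 0 0 0 55;0 0 0 0 0 0 60;0 0 0 0 0 0 65;0 0 0 0 0 0 70;0 0 0 0 0 0 75;0 0 0 0 0 0 80;0 0 0 0 0 0 85;0 0 0 0 0 0 88.4;0 0 0 0 0 0 88.4;0 0 0 0 0 0 88.4'
python3 - <<'E'
from jar import *
im,c=cloud("wrist"); cv2.imwrite("pics/w2.png",im); jar(im,c)
E
```

```text
time_s: 5.13
tool_pos: [0.4662, -0.1153, 0.0569]
eef_rot: [3.091, 0.555, 0.004]
ft_force: [-1.5, 0.6, 6.1]
gripper_width: 0.0546
lid [ 461.7 -109.5] 44.8 med [ 464.75894  -111.638725] z 0.0986 stripe n 1494 [ 480.7 -113.3] rect ((457.8423156738281, -121.86750793457031), (76.5353775024414, 20.78125762939453), 9.218881607055664) dir centre -11.3 line 9.0 target 10.4
```

View pics/w2.png

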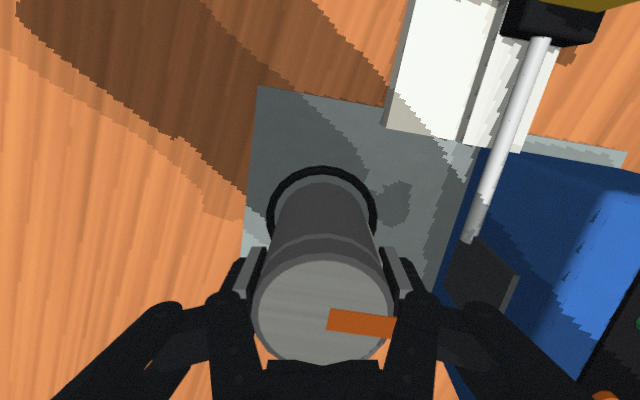

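The lid shows at (322,310), with the stripe pointing right towards the housing. I'll release, rise and measure unobstructed.

```bash
python3 -m handwheel '100 0 0 0 0 0 0;100 0 0 0 0 0 0;100 0 0 0 0 0 0;100 0 0 0 0 0 0;100 0 0 0 0 0 0;100 0 0 0 0 0 0;100 0 0 0 0 0 0;100 0 0 2 0 0 0;100 0 0 5 0 0 0;100 0 0 8 0 0 0;100 0 0 12 0 0 0;100 0 0 16 0 0 0;100 0 0 20 0 0 0;100 0 0 20 0 0 0;100 0 0 20 0 0 0'
python3 - <<'E'
from jar import *
im,c=cloud("wrist"); cv2.imwrite("pics/w3.png",im); np.save("w3.npy",c); jar(im,c); measure(im,c)
E
```

```text
time_s: 6.43
tool_pos: [0.4671, -0.116, 0.2586]
eef_rot: [3.088, 0.554, 0.01]
ft_force: [0.1, -1.2, -0.5]
gripper_width: 0.0853
lid [ 466.7 -115.5] 28.3 med [ 465.97888 -114.50329] z 0.0985 stripe n 261 [ 481.2 -113.2] rect ((481.3117980957031, -113.30000305175781), (26.604421615600586, 10.25868034362793), 9.12452507019043) dir centre 9.1 line 10.3 target 10.4
housing 7139 [ 0.586  -0.0834  0.0996] rect [592.1 -89.5] [ 89.  128.6] 10.2
yellow 722 [0.5191 0.033  0.1142] rect [520.   33.7] [30.2 13.7] 10.4
clip 0
ledge 3888 [0.4874 0.0154 0.0201] rect [487.7  14.5] [ 40.3 113.2] 10.5
orange 524 [ 0.56   -0.0921  0.0975] rect [587.4 -76.5] [163.1 200.8] 69.9
lid 5551 [ 0.5457 -0.0972  0.1004] rect [559.6 -96.2] [246.9 190.1] 56.8
```

View pics/w3.png

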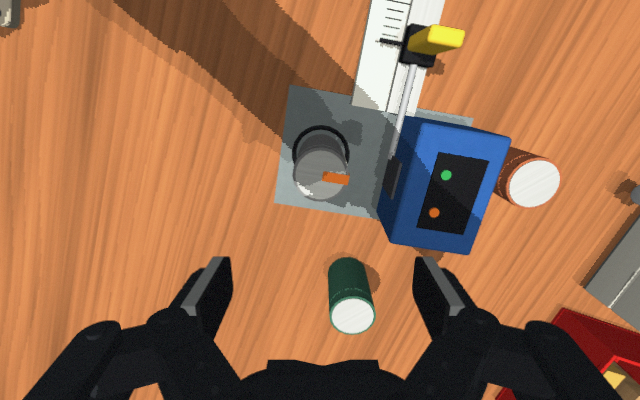

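The jar stands upright (lid z 0.0985) at (321,175). Its stripe reads 9–10.3° against a target of 10.4°, which is good. Next is the grip, at (437,40).

```bash
python3 -m handwheel '50 1 2 0 0 0 7;50 2 4 0 0 0 14;50 3 6 0 0 0 21;50 4 8 0 0 0 28;50 5 10 0 0 0 35;50 5.4 12 0 0 0 42;50 5.4 14.9 0 0 0 49;50 5.4 14.9 0 0 0 56;50 5.4 14.9 0 0 0 63;50 5.4 14.9 0 0 0 70;50 5.4 14.9 0 0 0 77;50 5.4 14.9 0 0 0 80;50 5.4 14.9 0 0 0 80;50 5.4 14.9 0 0 0 80;50 5.4 14.9 0 0 0 80'
python3 - <<'E'
from m import *
im,c=cloud("wrist"); cv2.imwrite("pics/w4.png",im); np.save("w4.npy",c); measure(im,c)
print(robot.get_state()["tool_pos"],robot.get_state()["joint_pos"].round(2))
E
```

```text
time_s: 7.73
tool_pos: [0.5181, 0.0339, 0.254]
eef_rot: [-2.013, -2.41, 0.002]
ft_force: [-0.2, -0.3, 0.0]
gripper_width: 0.0423
housing 6723 [ 0.5838 -0.0886  0.0994] rect [591.5 -89.4] [ 88.8 129.5] 10.2
yellow 449 [0.5188 0.0338 0.1143] rect [520.2  34. ] [29.9 12.3] 10.5
clip 327 [0.4736 0.0829 0.0319] rect [473.9  83.2] [35.3 11.2] 10.7
ledge 5063 [0.4799 0.0536 0.0201] rect [496.1  -7.2] [ 51.1 324.6] 14.0
orange 516 [ 0.5296 -0.106   0.0989] rect [573.1 -96.3] [244.3  52.9] 22.2
lid 6188 [ 0.532  -0.102   0.1001] rect [ 554.1 -107.6] [232.5 194.4] 56.9
[0.51835503 0.03383087 0.25431397] [-0.06  0.08 -0.22  1.28 -0.   -0.24]
```

```bash
python3 -m handwheel '50 0.15 0 -4 0 0 0;50 0.15 0 -8 0 0 0;50 0.15 0 -11 0 0 0;50 0.15 0 -14 0 0 0;50 0.15 0 -16 0 0 0;50 0.15 0 -18 0 0 0;50 0.15 0 -18 0 0 0;0 0.15 0 -18 0 0 0;0 0.15 0 -18 0 0 0;0 0.15 0 -18 0 0 0;0 0.15 0 -18 0 0 0;0 0.15 0 -18 0 0 0;0 0.15 0 -18 0 0 0;0 0.15 0 -18 0 0 0;0 0.15 0 -18 0 0 0'
```

```text
time_s: 9.03
tool_pos: [0.5218, 0.0336, 0.0768]
eef_rot: [2.011, 2.41, 0.002]
ft_force: [0.6, -1.7, 5.6]
gripper_width: 0.013
```

```bash
python3 -m handwheel '0 -0.09 0.49 0 0 0 0;0 -0.18 0.98 0 0 0 0;0 -0.27 1.48 0 0 0 0;0 -0.36 1.97 0 0 0 0;0 -0.45 2.46 0 0 0 0;0 -0.54 2.95 0 0 0 0;0 -0.63 3.44 0 0 0 0;0 -0.72 3.94 0 0 0 0;0 -0.81 4.43 0 0 0 0;0 -0.9 4.92 0 0 0 0;0 -0.97 5.3 0 0 0 0;0 -1.02 5.61 0 0 0 0;0 -1.02 5.61 0 0 0 0;0 -1.02 5.61 0 0 0 0;0 -1.02 5.61 0 0 0 0'
python3 - <<'E'
from m import *
for n in("wrist","side","top"):
    im,c=cloud(n); cv2.imwrite(f"pics/{n}5.png",im); np.save(f"{n}5.npy",c); print(n); measure(im,c)
s=cv2.resize(cv2.imread("pics/side5.png")[160:290,250:390],None,fx=4,fy=4,interpolation=cv2.INTER_CUBIC)
cv2.imwrite("pics/s5c.png",s)
E
```

```text
time_s: 10.28
tool_pos: [0.5119, 0.0877, 0.0768]
eef_rot: [2.01, 2.407, -0.003]
ft_force: [-0.3, -8.9, 6.8]
gripper_width: 0.0134
wrist
housing 7683 [ 0.5676 -0.0382  0.0985] rect [557.1  12.2] [ 66.  140.9] 14.3
yellow 2326 [0.5069 0.0873 0.1139] rect [509.9  87.7] [30.2 13. ] 11.1
clip 865 [0.4714 0.0833 0.0319] rect [473.6  83.2] [35.  11.3] 10.5
ledge 16759 [0.4796 0.0517 0.02  ] rect [500.7  53. ] [ 80.3 205.5] 10.4
orange 12 [0.5021 0.1012 0.0988] rect [503.   86.9] [ 4.4 40.6] 8.7
lid 1306 [0.5425 0.0244 0.0997] rect [541.5  17.7] [ 32.1 192.4] 33.4
side
housing 61 [ 0.5648 -0.1248  0.0996] rect [ 562.8 -122.2] [16.2 65.2] 23.7
yellow 12 [0.5002 0.0901 0.1125] rect [499.5  89.6] [ 5.5 17. ] 22.3
clip 38 [0.4751 0.0866 0.0304] rect [474.9  85.4] [30.8 10. ] 11.9
ledge 610 [0.4811 0.0627 0.0194] rect [495.2  57.9] [ 67.8 197.5] 10.5
orange 7 [ 0.4882 -0.1146  0.0987] rect [ 487.8 -115.1] [14.7  6.6] 7.6
lid 210 [ 0.4965 -0.0991  0.0972] rect [ 622. -102.] [322.3 368.2] 69.8
top
housing 649 [ 0.5871 -0.0886  0.1001] rect [590.3 -89.6] [ 90.4 128.1] 10.5
yellow 0
clip 0
ledge 387 [ 0.4859 -0.0211  0.0194] rect [482.6 -74.6] [241.1 180. ] 61.5
orange 36 [ 0.5548 -0.1006  0.0986] rect [587.3 -89.7] [232.5  54.1] 24.9
lid 391 [ 0.5539 -0.0992  0.0984] rect [639.4 -67.7] [389.3 195.8] 38.2
```

View pics/wrist5.png

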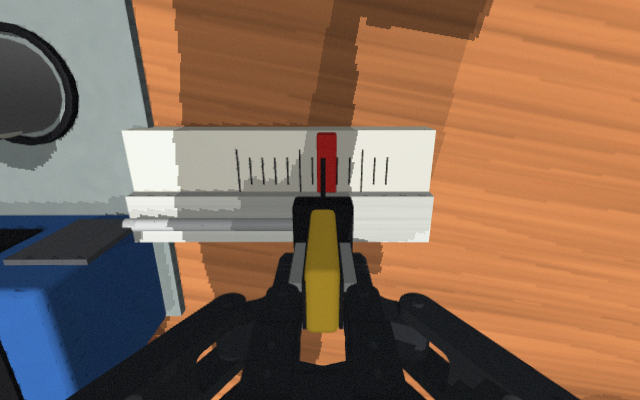

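View pics/s5c.png

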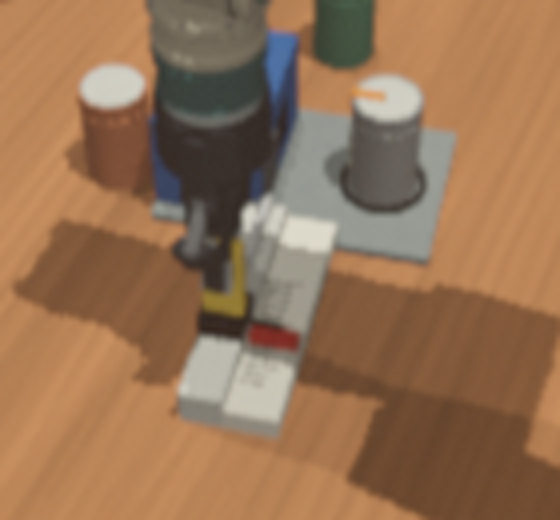

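The pointer at (323,175) is over the clip, whose centre is at x≈327, so it's about 2 mm short. I'll pull 2 mm more and watch for slip.

```bash
cat > chk.py <<'E'
from m import *
im,c=cloud("wrist"); cv2.imwrite("pics/w6.png",im); o=measure(im,c)
a=np.radians(10.4); y=np.array([-np.sin(a),np.cos(a)])
f=lambda p:np.array(cv2.minAreaRect((p[:,:2]*1000).astype(np.float32))[0])@y
g,k=f(o["yellow"]),f(o["clip"]); print("pointer minus clip mm",g-k)
E
python3 -m handwheel '0 -0.04 0.2 0 0 0 0;0 -0.04 0.2 0 0 0 0;0 -0.04 0.2 0 0 0 0;0 -0.04 0.2 0 0 0 0;0 -0.04 0.2 0 0 0 0;0 -0.04 0.2 0 0 0 0'; python3 chk.py|tail -1
python3 -m handwheel '0 0 0 0 0 0 0;0 0 0 0 0 0 0;0 0 0 0 0 0 0;0 0 0 0 0 0 0;0 0 0 0 0 0 0;0 0 0 0 0 0 0;0 0 0 0 0 0 0;0 0 0 0 0 0 0;0 0 0 0 0 0 0;0 0 0 0 0 0 0;0 0 0 0 0 0 0;0 0 0 0 0 0 0'; python3 chk.py|tail -1
python3 -c "
import cv2;from h import *
im,c=cloud('top');cv2.imwrite('pics/t6.png',cv2.resize(im[120:260,230:430],None,fx=4,fy=4,interpolation=2))"
```

```text
time_s: 10.93
tool_pos: [0.5115, 0.0896, 0.0768]
eef_rot: [2.01, 2.407, -0.003]
ft_force: [0.5, -10.0, 5.3]
gripper_width: 0.0135
pointer minus clip mm -0.3284062825598322
time_s: 11.98
tool_pos: [0.5116, 0.0896, 0.0768]
eef_rot: [2.01, 2.406, -0.003]
ft_force: [0.6, -9.3, 5.7]
gripper_width: 0.0134
pointer minus clip mm -0.46124013326721247
```

View pics/w6.png

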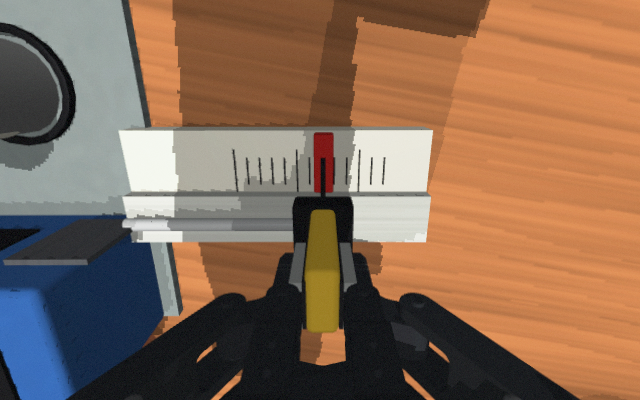

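View pics/t6.png

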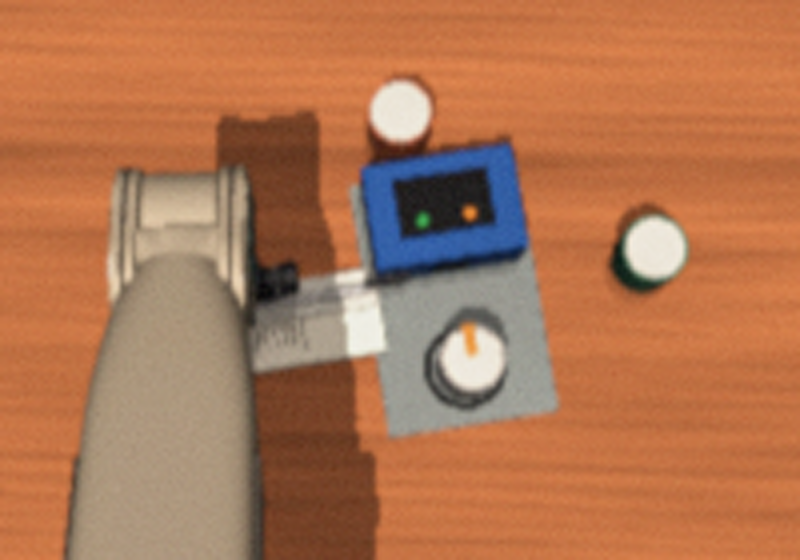

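The pointer at (323,175) is centred on the clip at (323,160), and it held steady for a second. In the top view the jar at (470,355) has its stripe towards the housing. I'm handing in.

```bash
python3 -c "
from station import robot
print(robot.hand_in())"
```

```text
the job is handed in; nothing more can be done
None
```

I turned the grey jar about 88° in its nest so its label faces the window. I then pulled the shutter out about 57 mm by the yellow grip and handed in at about 12 s while still holding it there.

- **Jar:** After I let go, the lid stripe pointed at 10.3° by a line fit and 9.1° from the lid centre, against a reader direction of 10.4°. The two readings disagree by about 1°. The jar stood upright, with the lid at 98.5 mm, and the last top view showed the stripe still towards the housing. I did not view the label itself; its direction is taken from the stripe.
- **Shutter:** The pointer measured 0.3 mm short of the clip centre, and 0.5 mm short after holding for a second (allowed 6 mm). The wrist force was about 10 N and I saw no slip.
- **Other things:** I touched nothing else on the bench. I did not measure the other objects again, but the green and red jars looked undisturbed in the last top view.

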